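Make up the wide candle mould and cover it

ROBOT

A 6-joint arm with a two-finger parallel gripper is mounted at the origin on the work surface. World frame = base frame: x ahead of the robot, y to its left, z up, the work surface at z = 0. Lengths are in m, angles in rad, forces in N, time in s.
With the tool pointing down it reaches from about 0.4 to 0.825 m from the base axis. Payload 7 kg.
Tool frame: the origin (TCP) lies at the very end of the fingers, on their centre line; the grasp point (between the pads) lies 19 mm behind it; z points along the fingers, y is the direction in which the jaws open and shut (so a half turn about z gives the same grasp; the last joint's range is limited). The gripper opens to 88 mm and grips with 3 to 60 N. Pads are 19 mm wide; open, the fingers measure 130 mm over their backs; the gripper's body (78 mm by 193 mm) begins 47 mm behind the grasp point.
Start: joints at [-1.032, 0.359, 0.012, 0, -1.224, -0.288], TCP at [0.167, -0.654, 0.227] pointing down, gripper open.
Joint ranges: [-3.07, 3.07], [-1.43, 2.12], [-1.02, 1.25], [-3.03, 1.67], [-3.05, -0], [-3.03, 3.03]. Speed limits (rad/s): [2.39, 2.39, 3.01, 3.14, 3.14, 3.14].

INTERFACE

Orientations are given as [roll, pitch, yaw] about the fixed x, y, z axes, in that order (R = Rz(yaw) Ry(pitch) Rx(roll)).
In Python, from station import arm gives the robot as it stands.
- The arm moves only by the shell command python3 -m inch 'ROWS' [FORCE]. ROWS is text: rows parted by semicolons, each of 7 numbers parted by spaces: the closure, from 0 (fully open) to 1 (shut), then the shift along the tool's x, y, z each as a share of 300 mm, from -1 to 1, then the turn, a rotation vector about the tool's x, y, z each as a share of 60 degrees, from -1 to 1. In form: grip tx ty tz rx ry rz; .... A call has 1 to 12 rows; each row is the pose to reach, as a shift and turn from the pose commanded when the call began, along the tool's axes at that moment; what a row does not reach only later rows make up. A row lasts 1/10 s, in which the tool goes at most 50 mm and 8.59 degrees, less where a joint would pass 70% of its speed; a pose out of reach is approached as far as the arm can. A call with a number of a shift or a turn outside -1 to 1 is refused whole. A call with a gripper value outside its range is refused whole. The fingers move at their own pace and stop on an object; FORCE is the grip in N (left out, the last holds). Time passes only in rows, so rows that repeat a pose let the fingers close. It gives the time, the measured TCP pose, the force and the opening at its end, in the units of the state.
- arm.get_state(): the state, without advancing time (a new reading comes with each control period).
- arm.grab_frame(name): name is "scene" or "top"; returns a dict with "img" (420x560x3 uint8, red, green, blue), "range_z" (420x560 float32, m along the optical axis (not along the pixel's ray), 0 where there is no reading), "fx", "fy", "cx", "cy" (pixels), "dist" ([k1, k2, p1, p2, k3] as OpenCV has them; the pictures are not rectified), "extrinsics" (4x4, takes a point from world to camera coordinates). Camera axes: x right, y up, looking along -z (the intrinsics and any distortion apply to the point x, -y, -z); pixel columns grow to the right and rows downward; lengths in m; the calibration is good to about 2 mm. A picture is of the moment at which its call begins.
- arm.job_done(): hands the job in, once; it reports no verdict.
The state is a dict: "t": time; "q": joint angles; "qd": joint speeds; "joint_efforts": joint torques, N m; "eef_pos": TCP position; "ee_rot": TCP orientation; "force": force on the tool from outside, world axes, zero at the start; "moment": the same for the moment, N m; "width": finger opening in m.
Only numpy, scipy, OpenCV 4.12 (cv2) and the standard library are available. Lean on these libraries where they do the work, as an engineer would, in place of code of your own. Each camera call takes 0.05 s, during which the arm holds its last target.

TASK

Make up the wide candle mould: slide the empty open aluminium tube down over the round plug of the free base plate until it stands fully home on the plate, then set the larger cover on the tube's rim, knob up, with its step inside the tube, so that it sits seated and level. Set both parts down rather than dropping them, and leave the small cover, the filled moulds, the candle, the tin and the scraper where they are.

Things in the scene. Friction and masses are not known exactly. Their poses are not given: they have to be found in the camera images.
- tube: the empty mould tube (all sizes in mm): plain aluminium, open at both ends, standing upright; outside diameter 60, inside diameter 54 (wall 3), height 100. Origin: on the axis at its lower end, z up along the axis. It starts either on the left or on the right; on the other side stands a filled mould of the same diameter, 85 high, with a cream wax top
- tube_rim (a point): centre of the tube's upper rim, 100 mm above tube
- base: the free base (sizes in mm), fixed to the table: square steel plate 100 x 100 x 8 with an aluminium plug of diameter 50, over which the tube slides with 2 of clearance. The plug's top is 22 above the plate; its uppermost 8 taper to diameter 40. Origin: centre of the plate's underside, z up. It may swap places with the small base, which already carries a narrow tube, rim 73 above the table
- base_seat (a point): centre of the base plate's upper face, 8 mm above base, at the foot of the plug: the tube's lower end rests at this height when it is fully home
- cover: the larger cover (mm): aluminium disc (flange), diameter 72, 4 thick; on top a black knob, diameter 20, 28 high; below it a round step, diameter 50, 8 deep, that fits inside the tube with 2 of clearance (its lowest 4 taper to diameter 44). It lies on its step, knob up. Origin: centre of the step's underside, z up through the knob; flange underside 8, flange top 12, knob top 40 above it
- cover_flange (a point): centre of the flange's underside, 8 mm above cover: this face rests on the tube's rim when the cover is seated
- cover_knob (a point): middle of the grip of the larger cover's knob, 30 mm above cover
- small_cover: the small cover, of the same form with a flange of diameter 52 mm and the same knob; not for this tube. It may swap places with the larger one. Origin: centre of its underside
- full_mould: filled mould, diameter 60 mm, height 85 mm, cream wax top; on the other side from the tube. Origin: centre of its underside
- full_mould2: second filled mould, the same, farther out on the right. Origin: centre of its underside
- candle: bare cream candle, diameter 50 mm, height 75 mm, farther out on the left. Origin: centre of its underside
- tin: open shallow brass tin, diameter 96 mm, height 30 mm, behind the bases. Origin: centre of its underside
- scraper: scraper lying flat at the far right, 280 mm long, handle towards the robot. Origin: on the table under the middle of its length
There are look-alikes about, which are no part of the job. What is shaped like the tube but blue or orange is not meant.

How it is judged:
By the outcome, as a careful person would: the job done as asked, in the order asked, and still so for the second after the job is handed in, with the robot touching nothing.
It also fails if it takes over 58 s, if anything falls off the work surface, if the arm or the gripper's body presses on something with over 40 N, if the wrist force passes 120 N, or if a joint passes its speed limit or range.

## Working session

There is one attempt and no reset: what is moved stays moved. The work goes in short steps, Python scripts to look and compute and a shell command to move; the robot and the scene stay as the last step left them, time stands still between calls to the robot, and variables do not carry over. Pictures are saved under pics/ and viewed, and the job is handed in when it is done.

```bash
ls; mkdir -p pics
python3 - <<'E'
from station import arm
import cv2
s=arm.get_state();print(s)
for n in("scene","top"):
    f=arm.grab_frame(n);cv2.imwrite(f"pics/{n}0.png",f["img"][:,:,::-1]);print(n,f["fx"],f["fy"],f["cx"],f["cy"],f["dist"],f["extrinsics"])
    import numpy as np;np.savez(f"{n}0.npz",**{k:np.array(v) for k,v in f.items()})
E
```

```text
pics
{'t': 0.0, 'q': array([-1.03192823e+00,  3.59386890e-01,  1.10657646e-02, -3.54836223e-04,
       -1.22409894e+00, -2.88090047e-01]), 'qd': array([ 0.00075162, -0.00031188,  0.00308647, -0.00049403,  0.00066036,
        0.0009463 ]), 'joint_efforts': array([ 1.90600549e-03, -5.82723534e+01,  2.93068510e+01,  6.99744433e+00,
        7.15629256e-03, -2.54959814e-04]), 'eef_pos': array([ 0.16735468, -0.65342104,  0.22562485]), 'ee_rot': array([ 3.13994105e+00, -1.41562636e-04, -2.89093533e+00]), 'force': array([ 0.34461316,  0.85767358, -0.31961633]), 'moment': array([0.00290562, 0.0181038 , 0.04182293]), 'width': 0.0876584091102956}
scene 479.421097413219 479.421097413219 281.4642998018501 208.76377969114378 [-0.06849578  0.          0.          0.          0.        ] [[ 0.26758272  0.96342029 -0.01486056 -0.06662292]
 [-0.5277177   0.15943885  0.83432205  0.22272542]
 [ 0.80617214 -0.21540798  0.55107702 -1.80303835]
 [ 0.          0.          0.          1.        ]]
top 485.9796807472549 485.9796807472549 283.6538498520869 206.35098657943476 [-0.03781673  0.          0.          0.          0.        ] [[-0.0044276  -0.99995407 -0.00850009 -0.06884172]
 [ 0.984027   -0.0058695   0.1779225  -0.56515184]
 [-0.17796422 -0.00757654  0.98400779 -1.27825957]
 [ 0.          0.          0.          1.        ]]
```

View pics/scene0.png

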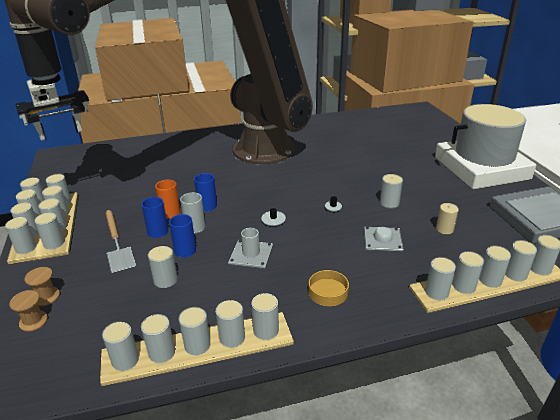

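View pics/top0.png

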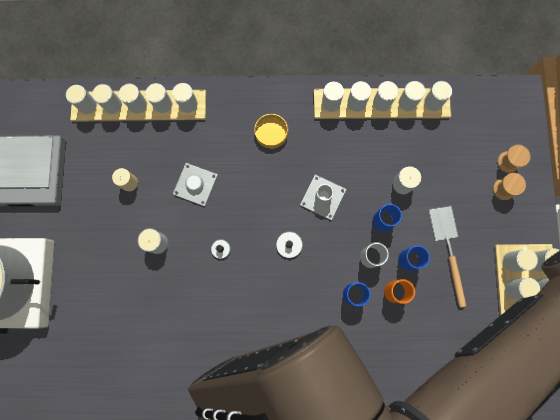

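The top view shows the grey tube at (375,255) with blue and orange tubes around it. The free base is at (195,185), its plug at about (194,182). The larger cover is at (289,244) and the small cover at (221,249).

```bash
cat > h.py <<'E'
import numpy as np,cv2
def cloud(f):
    K=np.array([[f["fx"],0,f["cx"]],[0,f["fy"],f["cy"]],[0,0,1]],float)
    h,w=f["range_z"].shape
    u,v=np.meshgrid(np.arange(w),np.arange(h))
    p=cv2.undistortPoints(np.stack([u,v],-1).reshape(-1,1,2).astype(float),K,np.array(f["dist"],float)).reshape(h,w,2)
    d=f["range_z"].astype(float)
    c=np.stack([p[...,0]*d,-p[...,1]*d,-d],-1)
    E=np.array(f["extrinsics"]);
    W=(c-E[:3,3])@E[:3,:3]
    W[d<=0]=np.nan
    rays=np.stack([p[...,0],-p[...,1],-np.ones_like(d)],-1)@E[:3,:3]
    o=-E[:3,:3].T@E[:3,3]
    return W,rays,o
def onplane(f,uv,z):
    W,r,o=cloud(f)
    K=np.array([[f["fx"],0,f["cx"]],[0,f["fy"],f["cy"]],[0,0,1]],float)
    p=cv2.undistortPoints(np.array(uv,float).reshape(-1,1,2),K,np.array(f["dist"],float)).reshape(-1,2)
    E=np.array(f["extrinsics"])
    ray=np.c_[p[:,0],-p[:,1],-np.ones(len(p))]@E[:3,:3]
    return o+ray*((z-o[2])/ray[:,2])[:,None]
def circ(P):
    A=np.c_[P[:,:2],np.ones(len(P))];b=(P[:,:2]**2).sum(1)
    s=np.linalg.lstsq(A,b,rcond=None)[0];c=s[:2]/2
    return c,np.sqrt(s[2]+c@c)
E
python3 - <<'E'
import numpy as np,cv2
from h import *
f=dict(np.load("top0.npz"));W,_,_=cloud(f)
g=dict(np.load("scene0.npz"));V,_,_=cloud(g)
def px(u,v): return W[v,u].round(4)
for n,p in dict(tube=(375,255),plug=(194,182),cov=(289,244),sm=(221,249),fm=(150,240),table=(250,200),plate=(180,190)).items(): print(n,px(*p))
for n,p in dict(plug=(383,233),cov=(273,213),table=(300,190)).items(): print('s',n,V[p[1],p[0]].round(4))
# clusters z bands
for name,M in(("top",W),("scene",V)):
  for lab,lo,hi in(("z rim",.09,.112),("plugtop",.024,.035),("flange",.008,.016),("knob",.034,.045)):
    m=((M[...,2]>lo)&(M[...,2]<hi)&(M[...,0]>.3)&(M[...,0]<.8)&(abs(M[...,1])<.4)).astype(np.uint8)
    n,L,st,_=cv2.connectedComponentsWithStats(m)
    for i in range(1,n):
        if st[i,4]>25:
            P=M[L==i];print(name,lab,st[i],P.mean(0).round(4),P.min(0).round(4),P.max(0).round(4),*circ(P))
E
python3 - <<'E'
import cv2
a=cv2.imread('pics/top0.png')
cv2.imwrite('pics/c1.png',cv2.resize(a[180:310,330:440],None,fx=5,fy=4.6))
E
```

```text
tube [ 0.4341 -0.3246  0.0054]
plug [0.6401 0.1805 0.0277]
cov [ 0.4627 -0.0858  0.039 ]
sm [0.4496 0.0987 0.043 ]
fm [0.4705 0.2822 0.083 ]
table [5.928e-01 2.440e-02 1.000e-04]
plate [0.622  0.2242 0.006 ]
s plug [0.6492 0.1762 0.0309]
s cov [ 0.4756 -0.0877  0.036 ]
s table [3.198e-01 4.270e-02 1.000e-04]
top z rim [378 204  24  23 114] [ 0.5311 -0.3512  0.0982] [ 0.5017 -0.3797  0.0906] [ 0.5617 -0.321   0.1046] [ 0.53130859 -0.35055796] 0.028353338838735333
top z rim [365 243  24  23 112] [ 0.4293 -0.312   0.098 ] [ 0.4008 -0.3419  0.0901] [ 0.4584 -0.282   0.1039] [ 0.42901594 -0.31134976] 0.028267486449721047
top z rim [406 249   6  18  33] [ 0.4195 -0.3936  0.0976] [ 0.3976 -0.3993  0.0912] [ 0.4424 -0.3887  0.1033] [ 0.42050327 -0.41765083] 0.027964585731887703
top z rim [391 280  22  23  71] [ 0.3423 -0.3647  0.0981] [ 0.3068 -0.3999  0.0903] [ 0.3623 -0.3455  0.1053] [ 0.33336135 -0.37515697] 0.028369360621575256
top z rim [347 283  23  23  96] [ 0.3276 -0.2621  0.0992] [ 0.3    -0.2893  0.0902] [ 0.3555 -0.2321  0.1076] [ 0.3271943  -0.26089157] 0.02828898579227329
top pl
[... 7181 characters left out ...]
0.0341] [ 0.4626 -0.2843  0.045 ] [ 0.44147836 -0.30597328] 0.01775489512554394
scene knob [438 216  18   9  59] [0.6598 0.3622 0.0397] [0.632  0.349  0.0341] [0.6724 0.3915 0.0445] [0.64722786 0.37237451] 0.022176922951336882
scene knob [172 237  23  12  82] [ 0.5533 -0.3519  0.0395] [ 0.5317 -0.3811  0.0342] [ 0.564  -0.3215  0.0447] [ 0.5324776  -0.35147597] 0.028349200971784904
scene knob [242 243  17   7  60] [ 0.616  -0.1854  0.0396] [ 0.5994 -0.2046  0.0341] [ 0.6234 -0.1634  0.0449] [ 0.60018025 -0.18226998] 0.021116345306335372
scene knob [169 266   6  10  27] [ 0.6563 -0.3913  0.0399] [ 0.6436 -0.3991  0.0345] [ 0.6656 -0.384   0.045 ] [ 0.64825763 -0.40164478] 0.015513841920420832
```

View pics/c1.png

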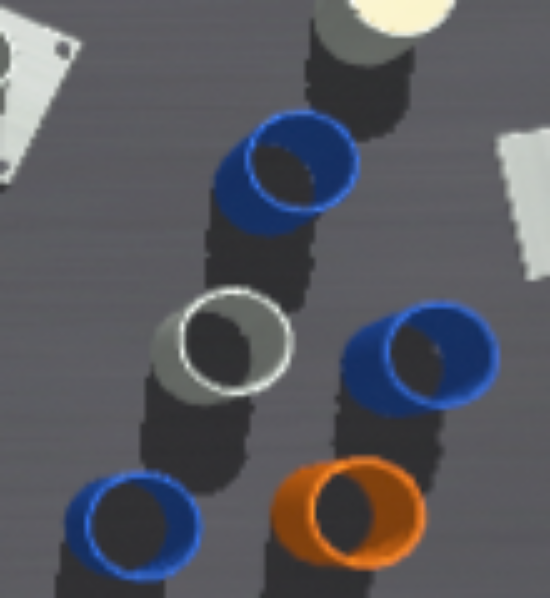

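```bash
cat >> h.py <<'E'
from scipy.spatial.transform import Rotation as Ro
def shares(st,tgt):
    R=Ro.from_euler('xyz',st["ee_rot"]).as_matrix()
    return (R.T@(np.array(tgt)-st["eef_pos"])/.3).round(4)
E
python3 - <<'E'
from h import *
from station import arm
s=arm.get_state()
print(shares(s,[.4295,-.3118,.2]))
# plate by grey-brightness mask in both views
for n,(u0,v0,u1,v1) in dict(top=(165,155,228,215),scene=(355,215,410,258)).items():
    f=dict(np.load(n+"0.npz"));g=cv2.cvtColor(f["img"],cv2.COLOR_RGB2GRAY)
    roi=g[v0:v1,u0:u1]; t,m=cv2.threshold(roi,0,255,cv2.THRESH_OTSU)
    c=max(cv2.findContours(m,cv2.RETR_EXTERNAL,cv2.CHAIN_APPROX_NONE)[0],key=cv2.contourArea)
    P=onplane(f,c.reshape(-1,2)+[u0,v0],.008)[:,:2]
    r=cv2.minAreaRect((P*1000).astype(np.float32));print(n,t,r)
E
```

```text
[-1.129   0.8865  0.0869]
top 149.0 ((639.5961303710938, 182.34677124023438), (98.66300964355469, 98.10874938964844), 69.08484649658203)
scene 115.0 ((642.3580932617188, 181.83389282226562), (99.12490844726562, 105.73465728759766), 69.24748992919922)
```

Run:
```python
import cv2
a=cv2.imread('pics/top0.png')[150:220,160:235];b=cv2.imread('pics/scene0.png')[205:265,350:415]
cv2.imwrite('pics/c2.png',cv2.hconcat([cv2.resize(a,(400,400)),cv2.resize(b,(400,400))]))
```

```text
(no output)
```

View pics/c2.png

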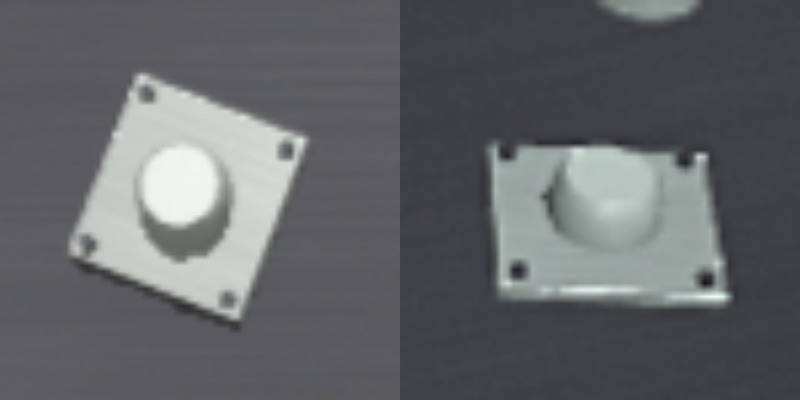

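The crops show the plate outline clean in the top view, so I take the base at about (0.6397, 0.182). Next I go above the tube.

```bash
python3 -m inch '0 -0.9 0.7 0.05 0 0 0; 0 -0.9 0.7 0.05 0 0 0; 0 -0.9 0.7 0.05 0 0 0; 0 -0.9 0.7 0.05 0 0 0; 0 -0.9 0.7 0.05 0 0 0; 0 -0.9 0.7 0.05 0 0 0; 0 -0.9 0.7 0.05 0 0 0; 0 -0.9 0.7 0.05 0 0 0; 0 -0.9 0.7 0.05 0 0 0' 20; python3 -c "
from h import *;from station import arm
s=arm.get_state();print(s['t'],s['eef_pos'],s['ee_rot'],shares(s,[.4293,-.3116,.16]))"
```

```text
t: 1.0
eef_pos: [0.3774, -0.3826, 0.2115]
ee_rot: [3.141, -0.0, -2.888]
force: [0.2, 0.3, -0.1]
width: 0.0874
1.0 [ 0.37744591 -0.38255076  0.21146724] [ 3.14137333e+00 -2.72767714e-04 -2.88819523e+00] [-0.2267  0.1856  0.1715]
```

```bash
python3 -m inch '0 -0.227 0.186 0.1 0 0 -0.25; 0 -0.227 0.186 0.1 0 0 -0.25; 0 -0.227 0.186 0.1 0 0 -0.25; 0 -0.227 0.186 0.1 0 0 -0.25; 0 -0.227 0.186 0.1 0 0 -0.25; 0 -0.227 0.186 0.1 0 0 -0.25'; python3 -c "
from h import *;from station import arm
s=arm.get_state();print(s['t'],s['eef_pos'],s['ee_rot'],shares(s,[.4293,-.3116,.06]))
for n in('scene','top'):
    f=arm.grab_frame(n);cv2.imwrite(f'pics/{n}1.png',f['img'][:,:,::-1])
"
```

```text
t: 1.6
eef_pos: [0.4285, -0.3136, 0.1819]
ee_rot: [-3.141, 0.0, -2.631]
force: [-0.4, 0.2, 1.1]
width: 0.0874
1.6 [ 0.42847728 -0.31364052  0.18188591] [-3.14120884e+00  2.09325099e-04 -2.63144191e+00] [-0.0056  0.0048  0.4063]
```

View pics/scene1.png

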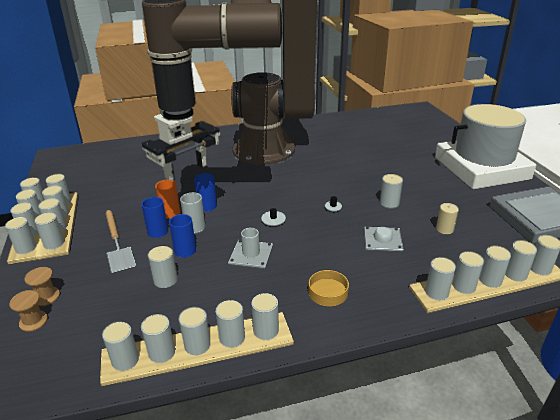

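The scene view shows the open gripper above the grey tube at (192,210). I let it settle, then measure again.

```bash
python3 -m inch '0 0 0 0 0 0 0; 0 0 0 0 0 0 0; 0 0 0 0 0 0 0'; python3 -c "
from h import *;from station import arm
s=arm.get_state();print(s['t'],s['eef_pos'],s['ee_rot'],shares(s,[.4293,-.3116,.06]))
"
```

```text
t: 2.0
eef_pos: [0.4289, -0.3126, 0.1816]
ee_rot: [-3.141, 0.0, -2.629]
force: [0.8, -0.1, -0.8]
width: 0.0877
2.0 [ 0.42894279 -0.31262883  0.18163386] [-3.14149487e+00  4.22342837e-05 -2.62933132e+00] [-0.0027  0.0024  0.4054]
```

```bash
python3 -m inch '0 -0.003 0.002 0.12 0 0 0; 0 -0.003 0.002 0.24 0 0 0; 0 -0.003 0.002 0.34 0 0 0; 0 -0.003 0.002 0.405 0 0 0; 0 -0.003 0.002 0.405 0 0 0; 0 -0.003 0.002 0.405 0 0 0; 0.5 -0.003 0.002 0.405 0 0 0; 0.5 -0.003 0.002 0.405 0 0 0; 0.5 -0.003 0.002 0.405 0 0 0; 0.5 -0.003 0.002 0.405 0 0 0; 0.5 -0.003 0.002 0.405 0 0 0; 0.5 -0.003 0.002 0.405 0 0 0' 25
```

```text
t: 3.2
eef_pos: [0.4298, -0.3116, 0.0606]
ee_rot: [-3.141, 0.0, -2.629]
force: [-0.9, 2.0, 6.3]
width: 0.0599
```

```bash
python3 -m inch '0.5 0 0 -0.05 0 0 0; 0.5 0 0 -0.15 0 0 0; 0.5 0 0 -0.27 0 0 0; 0.5 0 0 -0.4 0 0 0; 0.5 0 0 -0.4 0 0 0; 0.5 0 0 -0.4 0 0 0; 0.5 0 0 -0.4 0 0 0'; python3 -c "
from h import *;from station import arm
s=arm.get_state();print(s['t'],s['eef_pos'],s['ee_rot'],s['width'],shares(s,[.6397,.182,.18]))
"
```

```text
t: 3.9
eef_pos: [0.4286, -0.311, 0.1787]
ee_rot: [3.14, -0.001, -2.629]
force: [0.5, -0.5, -2.2]
width: 0.0601
3.9 [ 0.42856763 -0.31104481  0.17867691] [ 3.13958497e+00 -1.18350730e-03 -2.62942339e+00] 0.060050886739538165 [-1.4189  1.0877 -0.0039]
```

```bash
python3 -m inch '0.5 -0.05 0.04 0 0 0 0; 0.5 -0.13 0.1 0 0 0 0; 0.5 -0.23 0.18 0 0 0 0; 0.5 -0.33 0.255 0 0 0 0; 0.5 -0.43 0.33 0 0 0 0; 0.5 -0.53 0.41 0 0 0 0; 0.5 -0.63 0.485 0 0 0 0; 0.5 -0.73 0.56 0 0 0 0; 0.5 -0.81 0.62 0 0 0 0; 0.5 -0.87 0.67 0 0 0 0; 0.5 -0.9 0.69 0 0 0 0; 0.5 -0.9 0.69 0 0 0 0'; python3 -c "
from h import *;from station import arm
s=arm.get_state();print(s['t'],s['eef_pos'],s['ee_rot'],s['width'],shares(s,[.6397,.182,.15]))
"
```

```text
t: 5.1
eef_pos: [0.5631, 0.0022, 0.1784]
ee_rot: [3.141, -0.003, -2.628]
force: [0.3, -0.9, -2.0]
width: 0.0601
5.1 [0.56312804 0.00219653 0.1784091 ] [ 3.14098248e+00 -2.61731948e-03 -2.62751838e+00] 0.06008391224047598 [-0.5172  0.3963  0.0936]
```

```bash
python3 -m inch '0.5 -0.05 0.04 0 0 0 0; 0.5 -0.13 0.1 0 0 0 0; 0.5 -0.22 0.17 0 0 0 0; 0.5 -0.31 0.24 0 0 0 0; 0.5 -0.39 0.3 0.03 0 0 0; 0.5 -0.46 0.35 0.07 0 0 0; 0.5 -0.5 0.38 0.11 0 0 0; 0.5 -0.515 0.395 0.14 0 0 0; 0.5 -0.515 0.395 0.14 0 0 0; 0.5 -0.515 0.395 0.14 0 0 0; 0.5 -0.515 0.395 0.14 0 0 0'; python3 -c "
from h import *;from station import arm
s=arm.get_state();print(s['t'],s['eef_pos'],s['ee_rot'],s['width'],shares(s,[.6397,.182,.095]))
for n in('scene','top'):
    f=arm.grab_frame(n);cv2.imwrite(f'pics/{n}2.png',f['img'][:,:,::-1]);np.savez(n+'2.npz',**{k:np.array(v) for k,v in f.items()})
    W,_,_=cloud(f)
    M=W;T=s['eef_pos'];zt=T[2]+.0394
    m=((abs(M[...,2]-zt)<.006)&(np.hypot(M[...,0]-T[0],M[...,1]-T[1])<.04)).astype(np.uint8)
    P=M[m>0];print(n,len(P),circ(P) if len(P)>9 else '')
a=cv2.imread('pics/top2.png')[140:230,140:250];b=cv2.imread('pics/scene2.png')[140:270,320:450]
cv2.imwrite('pics/c3.png',cv2.hconcat([cv2.resize(a,(400,400)),cv2.resize(b,(400,400))]))
"
```

```text
t: 6.2
eef_pos: [0.6399, 0.1795, 0.139]
ee_rot: [-3.141, 0.001, -2.63]
force: [-0.2, 0.7, -1.7]
width: 0.0601
6.2 [0.63993668 0.17948671 0.13897354] [-3.14145818e+00  9.71166567e-04 -2.62976981e+00] 0.06009564020213558 [-0.0033  0.0077  0.1466]
scene 75 (array([0.63619402, 0.17698576]), np.float64(0.03230034102167902))
top 52 (array([0.64169131, 0.18079199]), np.float64(0.03133512369346414))
```

View pics/c3.png

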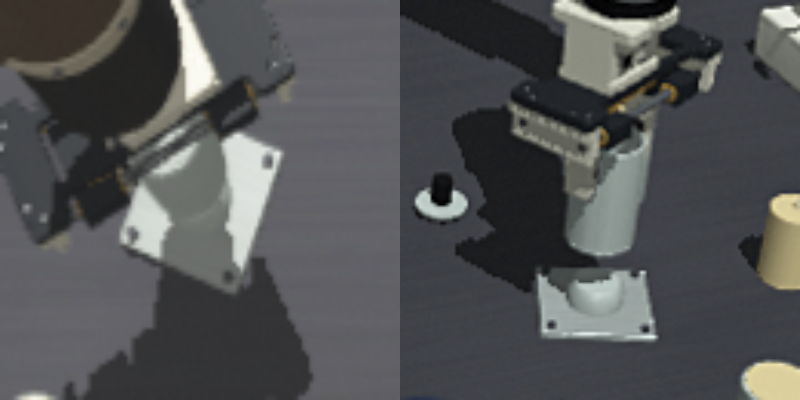

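The crops show the tube upright in the jaws above the plug, with the plug at about (595,290) in the right crop. I correct by 2.5 mm and lower it to just above the plug.

```bash
python3 -m inch '0.5 -0.003 0.008 0.05 0 0 0; 0.5 -0.003 0.008 0.1 0 0 0; 0.5 -0.003 0.008 0.14 0 0 0; 0.5 -0.003 0.008 0.14 0 0 0; 0.5 -0.003 0.008 0.14 0 0 0'; python3 -c "
from h import *;from station import arm
s=arm.get_state();print(s['t'],s['eef_pos'],s['ee_rot'],s['force'],shares(s,[.6397,.182,.0686]))
f=arm.grab_frame('scene');cv2.imwrite('pics/scene3.png',f['img'][:,:,::-1])
a=cv2.imread('pics/scene3.png')[180:260,345:425];cv2.imwrite('pics/c4.png',cv2.resize(a,(560,560)))
"
```

```text
t: 6.8
eef_pos: [0.6392, 0.1827, 0.0952]
ee_rot: [-3.141, -0.002, -2.629]
force: [-0.9, 0.3, -2.7]
width: 0.0599
6.8 [0.63924002 0.18269787 0.09522969] [-3.14129328e+00 -1.53818707e-03 -2.62875203e+00] [-0.94195983  0.25692853 -2.74195765] [-0.0003 -0.0028  0.0888]
```

View pics/c4.png

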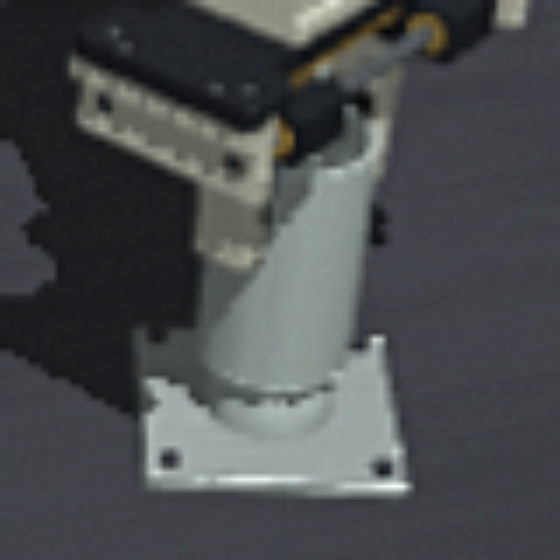

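The tube's lower edge is right above the plug, with the tube axis at about column 280 of the crop and the plate centre at about 275. I lower it slowly.

```bash
python3 -m inch '0.5 0 -0.002 0.015 0 0 0; 0.5 0 -0.002 0.03 0 0 0; 0.5 0 -0.002 0.045 0 0 0; 0.5 0 -0.002 0.045 0 0 0'; python3 -c "
from h import *;from station import arm
s=arm.get_state();print(s['t'],s['eef_pos'],s['ee_rot'],s['force'],s['moment'],shares(s,[.6397,.182,.0686]))
"
```

```text
t: 7.25
eef_pos: [0.6393, 0.1821, 0.0817]
ee_rot: [3.141, -0.001, -2.629]
force: [0.1, 0.3, -2.5]
width: 0.06
7.25 [0.6392572  0.18209602 0.08171802] [ 3.14147563e+00 -1.25395553e-03 -2.62917314e+00] [ 0.10051837  0.30523196 -2.45296566] [-0.0256567   0.07114474  0.03992508] [-0.0012 -0.001   0.0437]
```

Free so far, with no added force. I continue to the seat.

```bash
python3 -m inch '0.5 0 0 0.015 0 0 0; 0.5 0 0 0.03 0 0 0; 0.5 0 0 0.038 0 0 0; 0.5 0 0 0.042 0 0 0; 0.5 0 0 0.045 0 0 0; 0.5 0 0 0.045 0 0 0'; python3 -c "
from h import *;from station import arm
s=arm.get_state();print(s['t'],s['eef_pos'],s['ee_rot'],s['force'],s['moment'],shares(s,[.6397,.182,.0686]))
"
```

```text
t: 7.85
eef_pos: [0.6398, 0.1823, 0.069]
ee_rot: [-3.142, -0.0, -2.629]
force: [0.7, 0.0, -2.0]
width: 0.0602
7.85 [0.63976939 0.18233071 0.06903132] [-3.14156084e+00 -3.17263694e-05 -2.62900535e+00] [ 0.65454018  0.02074172 -1.95020842] [ 0.01298763  0.02339672 -0.05847044] [ 0.0007 -0.0008  0.0014]
```

```bash
python3 -m inch '0.5 0 0 0.003 0 0 0; 0.5 0 0 0.006 0 0 0; 0.5 0 0 0.006 0 0 0'; python3 -c "
from h import *;from station import arm
s=arm.get_state();print(s['t'],s['eef_pos'],s['force'],s['moment'])"
```

```text
t: 8.15
eef_pos: [0.6402, 0.1826, 0.0687]
ee_rot: [-3.141, 0.001, -2.629]
force: [-2.6, -0.4, 6.1]
width: 0.0598
8.15 [0.6401773  0.18257158 0.06865026] [-2.63506395 -0.41875247  6.12111314] [-0.10124386  1.07498367 -0.02249429]
```

Contact at TCP z = 0.0687, against 0.0686 expected for home. I release and rise.

```bash
python3 -m inch '0.3 0 0 0 0 0 0; 0.2 0 0 0 0 0 0; 0 0 0 0 0 0 0; 0 0 0 0 0 0 0; 0 0 0 0 0 0 0; 0 0 0 -0.03 0 0 0; 0 0 0 -0.1 0 0 0; 0 0 0 -0.2 0 0 0; 0 0 0 -0.3 0 0 0; 0 0 0 -0.3 0 0 0' ; python3 -c "
from h import *;from station import arm
s=arm.get_state();print(s['t'],s['eef_pos'],s['force'],shares(s,[.4642,-.0856,.15]))"
```

```text
t: 9.15
eef_pos: [0.6424, 0.1833, 0.1631]
ee_rot: [-3.141, 0.008, -2.628]
force: [-0.2, 0.5, -0.6]
width: 0.0875
9.15 [0.64237923 0.18332106 0.16314181] [-0.18051101  0.46556291 -0.56736462] [ 0.9579 -0.4891  0.0364]
```

```bash
python3 -m inch '0 0.1 -0.05 0 0 0 0; 0 0.25 -0.12 0 0 0 0; 0 0.4 -0.2 0 0 0 0; 0 0.55 -0.28 0 0 0 0; 0 0.7 -0.35 0 0 0 0; 0 0.82 -0.42 0 0 0 0; 0 0.91 -0.465 0 0 0 0; 0 0.96 -0.49 0 0 0 0; 0 0.96 -0.49 0 0 0 0; 0 0.96 -0.49 0 0 0 0; 0 0.96 -0.49 0 0 0 0'
cat > look.py <<'E'
import sys
from h import *;from station import arm
k=sys.argv[1]
s=arm.get_state();print(s['t'],s['eef_pos'],s['ee_rot'],s['force'])
for n in('scene','top'):
    f=arm.grab_frame(n);cv2.imwrite(f'pics/{n}{k}.png',f['img'][:,:,::-1]);np.savez(n+k+'.npz',**{a:np.array(v) for a,v in f.items()})
    M,_,_=cloud(f)
    for z0,z1 in((.101,.113),(.106,.118),(.142,.155)):
      m=(M[...,2]>z0)&(M[...,2]<z1)&(np.hypot(M[...,0]-.64,M[...,1]-.182)<.05)
      P=M[m]
      if len(P)>9: print(n,z0,len(P),circ(P),P.mean(0),np.percentile(P[:,2],[5,50,95]))
E
python3 look.py 4; python3 -c "
from h import *;from station import arm
s=arm.get_state();print(shares(s,[.4642,-.0856,.015]))
import cv2
a=cv2.imread('pics/top4.png')[140:230,140:250];b=cv2.imread('pics/scene4.png')[180:260,345:425]
cv2.imwrite('pics/c5.png',cv2.hconcat([cv2.resize(a,(400,400)),cv2.resize(b,(400,400))]))"
```

```text
t: 10.25
eef_pos: [0.4618, -0.0863, 0.1574]
ee_rot: [-3.141, 0.0, -2.628]
force: [0.4, -0.0, 0.4]
width: 0.0878
10.25 [ 0.46176583 -0.08631631  0.15739933] [-3.14137311e+00  4.59810483e-04 -2.62834138e+00] [ 0.41360373 -0.00650803  0.41590217]
scene 0.101 135 (array([0.6402396 , 0.18201492]), np.float64(0.02837257757125803)) [0.64031848 0.18145698 0.10569343] [0.1017599  0.10580452 0.1098112 ]
scene 0.106 61 (array([0.64010857, 0.18211675]), np.float64(0.02823754549567825)) [0.63738775 0.18107433 0.10814603] [0.10618048 0.10791068 0.11060776]
top 0.101 94 (array([0.6393689 , 0.18189428]), np.float64(0.028267892598065652)) [0.64062344 0.18174283 0.10656473] [0.10240904 0.10669497 0.11059726]
top 0.106 55 (array([0.63934484, 0.18193468]), np.float64(0.028153096683543946)) [0.64065556 0.18167377 0.10862372] [0.10642012 0.10824154 0.1112282 ]
[-0.0092 -0.0026  0.4737]
```

View pics/c5.png

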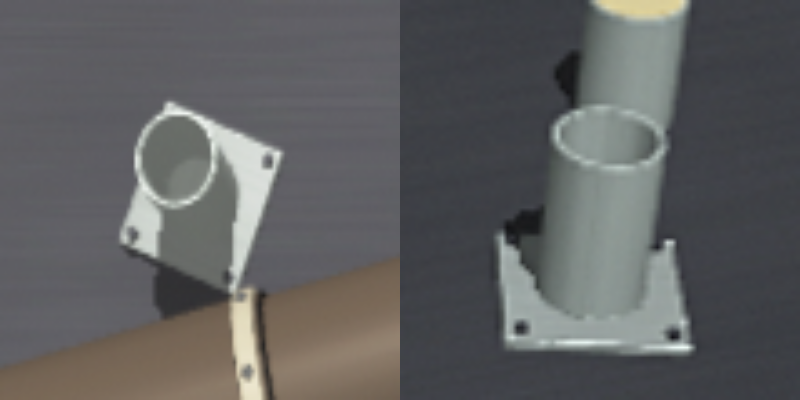

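The tube stands home and upright: its rim is centred at (0.6397, 0.182), z ≈ 0.108. Next I go down on the knob.

```bash
python3 -m inch '0 -0.009 -0.003 0.12 0 0 0; 0 -0.009 -0.003 0.24 0 0 0; 0 -0.009 -0.003 0.34 0 0 0; 0 -0.009 -0.003 0.41 0 0 0; 0 -0.009 -0.003 0.45 0 0 0; 0 -0.009 -0.003 0.47 0 0 0; 0 -0.009 -0.003 0.47 0 0 0; 0 -0.009 -0.003 0.47 0 0 0'; python3 -c "
from h import *;from station import arm
s=arm.get_state();print(s['t'],s['eef_pos'],s['force'],shares(s,[.4642,-.0856,.016]))"
```

```text
t: 11.15
eef_pos: [0.4642, -0.0862, 0.0167]
ee_rot: [-3.141, 0.0, -2.628]
force: [-0.7, -0.6, 0.0]
width: 0.0876
11.15 [ 0.46423077 -0.08615988  0.01665295] [-0.65223983 -0.64232383  0.02596322] [-0.0008  0.0017  0.0022]
```

```bash
python3 -m inch '0.4 0 0.002 0.003 0 0 0; 0.7 0 0.002 0.003 0 0 0; 0.9 0 0.002 0.003 0 0 0; 0.9 0 0.002 0.003 0 0 0; 0.9 0 0.002 0.003 0 0 0; 0.9 0 0.002 0.003 0 0 0; 0.9 0 0.002 0.003 0 0 0; 0.9 0 0.002 0.003 0 0 0' 30;  python3 -c "
from h import *;from station import arm
s=arm.get_state();print(s['t'],s['eef_pos'],s['force'])
f=arm.grab_frame('scene');cv2.imwrite('pics/scene5.png',f['img'][:,:,::-1])
a=cv2.imread('pics/scene5.png')[170:250,230:310];cv2.imwrite('pics/c6.png',cv2.resize(a,(560,560)))
"
```

```text
t: 11.95
eef_pos: [0.4634, -0.0859, 0.0154]
ee_rot: [3.142, 0.0, -2.629]
force: [0.5, -0.4, 0.4]
width: 0.0292
11.95 [ 0.46337586 -0.08594754  0.01535241] [ 0.48912237 -0.44523826  0.39724487]
```

View pics/c6.png

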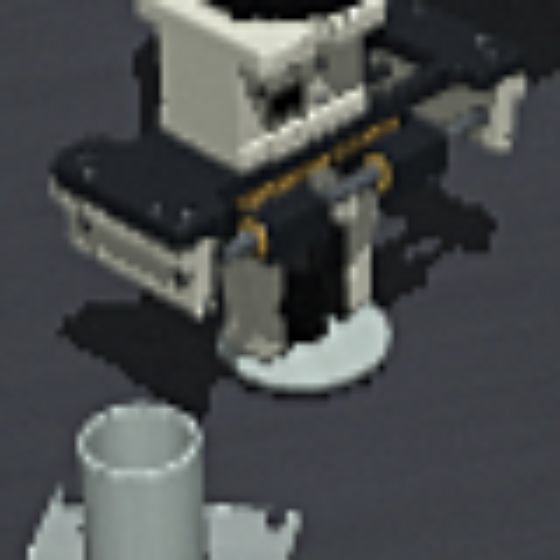

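The fingers straddle the knob above the flange and are still closing (width 29 mm). I carry on.

```bash
python3 -m inch '0.95 0 0 0 0 0 0; 0.95 0 0 0 0 0 0; 0.95 0 0 0 0 0 0; 0.95 0 0 0 0 0 0; 0.95 0 0 0 0 0 0' 30;  python3 -c "
from h import *;from station import arm
s=arm.get_state();print(s['t'],s['eef_pos'],s['ee_rot'],s['force'],s['width'])
"
```

```text
t: 12.5
eef_pos: [0.4633, -0.0859, 0.0153]
ee_rot: [3.142, -0.0, -2.629]
force: [-0.3, 1.0, 0.3]
width: 0.0195
12.5 [ 0.46334712 -0.08591688  0.0153362 ] [ 3.14155788e+00 -9.76976908e-06 -2.62900812e+00] [-0.32420281  1.02775936  0.28443417] 0.019537875109952328
```

```bash
python3 -m inch '0.95 0 0 -0.05 0 0 0; 0.95 0 0 -0.15 0 0 0; 0.95 0 0 -0.27 0 0 0; 0.95 0 0 -0.4 0 0 0; 0.95 0 0 -0.5 0 0 0; 0.95 0 0 -0.54 0 0 0; 0.95 0 0 -0.54 0 0 0; 0.95 0 0 -0.54 0 0 0'; python3 -c "
from h import *;from station import arm
s=arm.get_state();print(s['t'],s['eef_pos'],s['ee_rot'],s['width'],s['force'],s['moment'],shares(s,[.6397,.182,.18]))
f=arm.grab_frame('scene');cv2.imwrite('pics/scene6.png',f['img'][:,:,::-1])
a=cv2.imread('pics/scene6.png')[100:250,200:350];cv2.imwrite('pics/c7.png',cv2.resize(a,(590,590)))
"
```

```text
t: 13.3
eef_pos: [0.4626, -0.0859, 0.1762]
ee_rot: [3.141, -0.001, -2.629]
force: [0.2, 0.2, -1.3]
width: 0.0194
13.3 [ 0.46261038 -0.08590711  0.17619863] [ 3.14070669e+00 -1.04571126e-03 -2.62938465e+00] 0.019370468280990816 [ 0.2309934   0.17428759 -1.33627079] [ 0.08209176  0.05768888 -0.01793834] [-0.9522  0.4891 -0.0132]
```

View pics/c7.png

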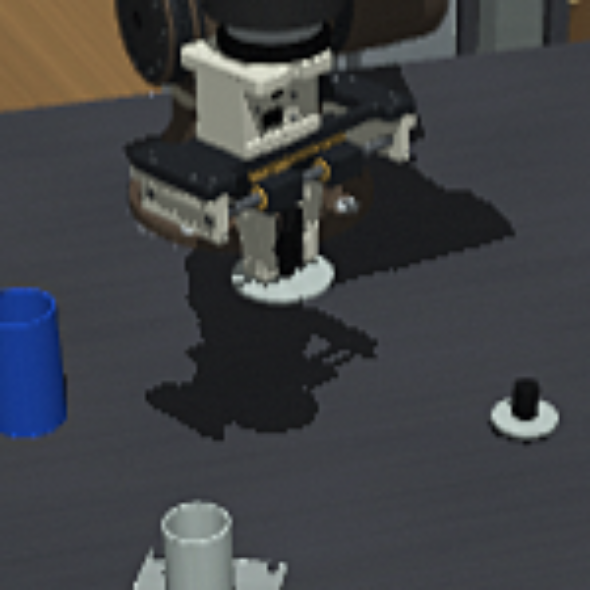

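The cover is held level by its knob, with the flange at about (283,280) in the crop. I move it over the tube.

```bash
python3 -m inch '0.95 -0.06 0.03 0 0 0 0; 0.95 -0.16 0.08 0 0 0 0; 0.95 -0.28 0.145 0 0 0 0; 0.95 -0.4 0.205 0 0 0 0; 0.95 -0.52 0.27 0 0 0 0; 0.95 -0.64 0.33 0 0 0 0; 0.95 -0.75 0.385 0 0 0 0; 0.95 -0.84 0.43 0 0 0 0; 0.95 -0.91 0.47 0 0 0 0; 0.95 -0.95 0.488 0 0 0 0; 0.95 -0.95 0.488 0 0 0 0; 0.95 -0.95 0.488 0 0 0 0'; python3 look.py 6; python3 -c "
from h import *;from station import arm
s=arm.get_state();print(s['width'],shares(s,[.6397,.182,.13]))
for n in('scene','top'):
    f=dict(np.load(n+'6.npz'));M,_,_=cloud(f)
    fz=s['eef_pos'][2]-.0033
    m=(abs(M[...,2]-fz)<.006)&(np.hypot(M[...,0]-.64,M[...,1]-.182)<.05)&(f['img'].mean(2)>110)
    print(n,m.sum(),M[m].min(0),M[m].max(0))
b=cv2.imread('pics/scene6.png')[150:260,330:440];cv2.imwrite('pics/c8.png',cv2.resize(b,(590,590)))
"
```

```text
t: 14.55
eef_pos: [0.6392, 0.1808, 0.1759]
ee_rot: [3.142, -0.003, -2.629]
force: [-0.0, -0.4, 0.1]
width: 0.0193
14.55 [0.63917257 0.18077778 0.17592947] [ 3.14151419e+00 -2.51023051e-03 -2.62913069e+00] [-0.03716651 -0.41199032  0.10306936]
scene 0.101 137 (array([0.64026501, 0.1824594 ]), np.float64(0.02859161089721146)) [0.64099721 0.18113311 0.10556761] [0.101273   0.10566877 0.10965705]
scene 0.106 65 (array([0.64049416, 0.18250477]), np.float64(0.028459040066493548)) [0.63996153 0.18171482 0.10812757] [0.10616374 0.10821397 0.10999716]
top 0.101 44 (array([0.63944695, 0.18192162]), np.float64(0.028203271523998114)) [0.6233978  0.17029526 0.10563456] [0.10162716 0.1052731  0.11020152]
top 0.106 19 (array([0.63931926, 0.18165698]), np.float64(0.028371018041294396)) [0.62254046 0.17370579 0.10832269] [0.10616283 0.10813596 0.11222506]
0.019231481013642356 [-0.004   0.0038  0.1566]
scene 171 [0.62677415 0.14522083 0.16794164] [0.67774431 0.21409141 0.17941414]
top 168 [0.60517778 0.14480366 0.1677427 ] [0.64320239 0.19718484 0.17894103]
```

View pics/c8.png

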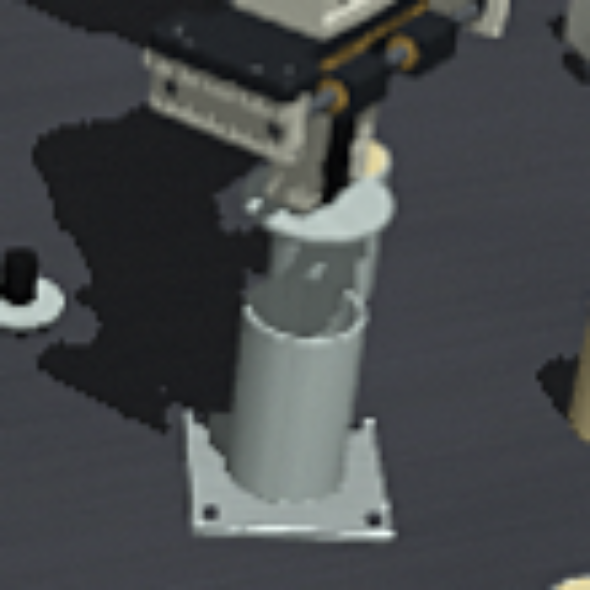

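The cover is over the tube, flange and rim nearly concentric. Since the cover sits about 0.8 mm off the TCP, I aim at (0.639, 0.1815).

```bash
python3 -m inch '0.95 -0.001 0.003 0.05 0 0 0; 0.95 -0.001 0.003 0.1 0 0 0; 0.95 -0.001 0.003 0.14 0 0 0; 0.95 -0.001 0.003 0.16 0 0 0; 0.95 -0.001 0.003 0.16 0 0 0; 0.95 -0.001 0.003 0.16 0 0 0'; python3 -c "
from h import *;from station import arm
s=arm.get_state();print(s['t'],s['force'],s['width'],shares(s,[.639,.1815,.1155]))
f=arm.grab_frame('scene');cv2.imwrite('pics/scene7.png',f['img'][:,:,::-1])
b=cv2.imread('pics/scene7.png')[170:260,345:435];cv2.imwrite('pics/c9.png',cv2.resize(b,(590,590)))
"
```

```text
t: 15.25
eef_pos: [0.64, 0.1823, 0.1299]
ee_rot: [-3.141, 0.001, -2.629]
force: [-0.5, -0.1, 0.0]
width: 0.019
15.25 [-0.45919887 -0.06125378  0.00315797] 0.019022989755771463 [ 0.0043 -0.0005  0.048 ]
```

View pics/c9.png

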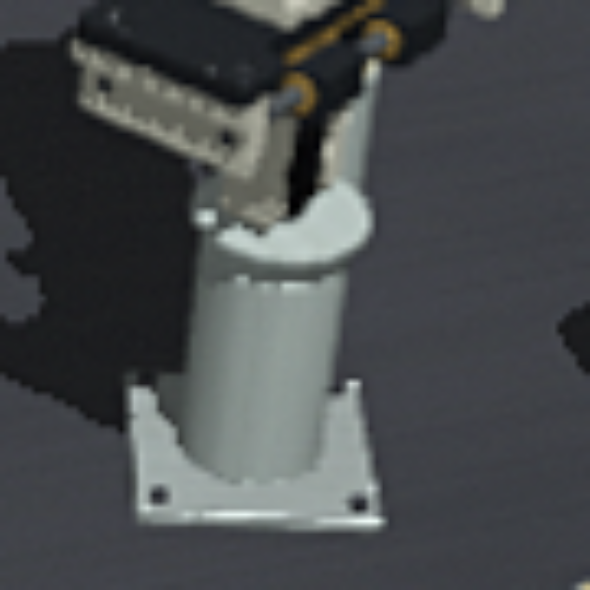

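```bash
python3 -m inch '0.95 0.003 0 0.01 0 0 0; 0.95 0.003 0 0.02 0 0 0; 0.95 0.003 0 0.03 0 0 0; 0.95 0.003 0 0.036 0 0 0; 0.95 0.003 0 0.036 0 0 0'; python3 -c "
from h import *;from station import arm
s=arm.get_state();print(s['t'],s['eef_pos'],s['force'],s['moment'],s['width'],shares(s,[.639,.1815,.1155]))
"
```

```text
t: 15.8
eef_pos: [0.6388, 0.1818, 0.1181]
ee_rot: [3.142, -0.001, -2.629]
force: [0.5, -0.6, -1.1]
width: 0.0193
15.8 [0.63875052 0.18183772 0.11810168] [ 0.48293615 -0.58784589 -1.05588541] [ 0.08270889 -0.04688532 -0.01434738] 0.019252937710490296 [-0.0002 -0.0014  0.0087]
```

```bash
python3 -m inch '0.95 0 0 0.003 0 0 0; 0.95 0 0 0.006 0 0 0; 0.95 0 0 0.009 0 0 0; 0.95 0 0 0.011 0 0 0; 0.95 0 0 0.011 0 0 0'; python3 -c "
from h import *;from station import arm
s=arm.get_state();print(s['t'],s['eef_pos'],s['force'],s['moment'],s['width'],shares(s,[.639,.1815,.1155]))
"
```

```text
t: 16.3
eef_pos: [0.6391, 0.182, 0.1154]
ee_rot: [-3.142, 0.0, -2.629]
force: [0.2, 0.2, -0.6]
width: 0.0195
16.3 [0.63907524 0.18196011 0.11540637] [ 0.19335912  0.18137678 -0.56006295] [-0.03263728  0.02539127  0.01162294] 0.019486001886602444 [ 0.001  -0.0012 -0.0003]
```

```bash
python3 -m inch '0.95 0 0 0.003 0 0 0; 0.95 0 0 0.005 0 0 0; 0.95 0 0 0.005 0 0 0'; python3 -c "
from h import *;from station import arm
s=arm.get_state();print(s['t'],s['eef_pos'],s['force'],s['moment'],s['width'])
"
```

```text
t: 16.6
eef_pos: [0.6395, 0.182, 0.1154]
ee_rot: [-3.141, 0.002, -2.629]
force: [-3.5, -0.0, 8.7]
width: 0.0192
16.6 [0.63951571 0.18202525 0.11535603] [-3.48627863 -0.04693236  8.71591479] [-0.10958908  1.14029977 -0.05916846] 0.019218681787912563
```

Contact at TCP z = 0.1154 (0.1153 expected). I ease the load, open and rise.

```bash
python3 -m inch '0.95 0 0 -0.003 0 0 0; 0.95 0 0 -0.003 0 0 0; 0.75 0 0 -0.003 0 0 0; 0.6 0 0 -0.003 0 0 0; 0.4 0 0 -0.003 0 0 0; 0.4 0 0 -0.003 0 0 0; 0.4 0 0 -0.003 0 0 0; 0.4 0 0 -0.05 0 0 0; 0.4 0 0 -0.12 0 0 0; 0.4 0 0 -0.22 0 0 0; 0.4 0 0 -0.32 0 0 0; 0.4 0 0 -0.32 0 0 0' ; python3 -m inch '0.4 0.15 0 -0.05 0 0 0; 0.4 0.3 0 -0.05 0 0 0; 0.4 0.45 0 -0.05 0 0 0; 0.4 0.6 0 -0.05 0 0 0; 0.4 0.6 0 -0.05 0 0 0; 0.4 0.6 0 -0.05 0 0 0'; python3 look.py 8; python3 -c "
from h import *
for n in('scene','top'):
    f=dict(np.load(n+'8.npz'));M,_,_=cloud(f)
    m=(M[...,2]>.108)&(M[...,2]<.118)&(np.hypot(M[...,0]-.64,M[...,1]-.182)<.033)
    P=M[m];c,*_=np.linalg.lstsq(np.c_[P[:,:2]-[.64,.182],np.ones(len(P))],P[:,2],rcond=None);print(n,len(P),'slope',c)
a=cv2.imread('pics/top8.png')[140:230,140:250];b=cv2.imread('pics/scene8.png')[170:260,345:435]
cv2.imwrite('pics/c10.png',cv2.hconcat([cv2.resize(a,(400,400)),cv2.resize(b,(400,400))]))"
```

```text
t: 17.8
eef_pos: [0.6414, 0.1827, 0.2162]
ee_rot: [-3.14, 0.009, -2.628]
force: [0.1, 1.0, 0.5]
width: 0.0525
t: 18.4
eef_pos: [0.4819, 0.0934, 0.2264]
ee_rot: [-3.142, 0.003, -2.629]
force: [0.3, -0.1, 0.0]
width: 0.0526
18.4 [0.48190415 0.09338113 0.22644052] [-3.14153419e+00  3.10564792e-03 -2.62878839e+00] [ 0.29675627 -0.08572427  0.03254756]
scene 0.101 189 (array([0.64138085, 0.18065466]), np.float64(0.026777882797692058)) [0.64698707 0.17709457 0.11073704] [0.1029374  0.11152242 0.11275953]
scene 0.106 279 (array([0.64151847, 0.18082371]), np.float64(0.02646450574692914)) [0.64581639 0.17829494 0.11232314] [0.10958658 0.11246826 0.11459702]
top 0.101 40 (array([0.64614033, 0.17569057]), np.float64(0.02478721884449243)) [0.66027053 0.16102527 0.10973778] [0.10647624 0.10982263 0.11264654]
top 0.106 52 (array([0.65045708, 0.17166135]), np.float64(0.01975832873256191)) [0.65977352 0.16017006 0.11126124] [0.10764586 0.111218   0.11597234]
scene 216 slope [0.00350671 0.00497099 0.11248533]
top 30 slope [-0.03449245 -0.04936286  0.11124557]
```

View pics/c10.png

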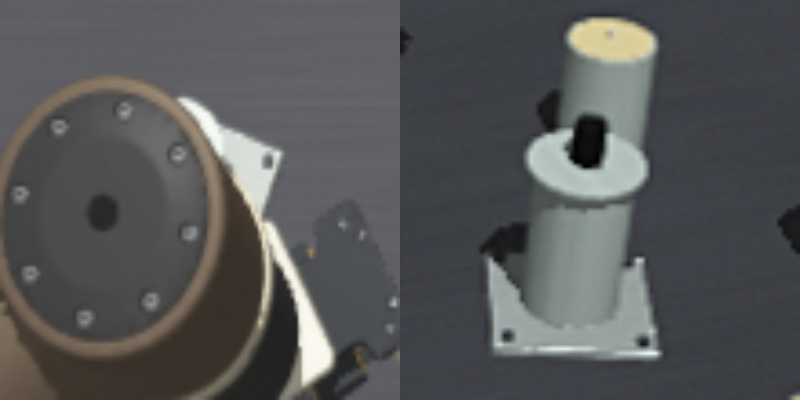

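View pics/scene8.png

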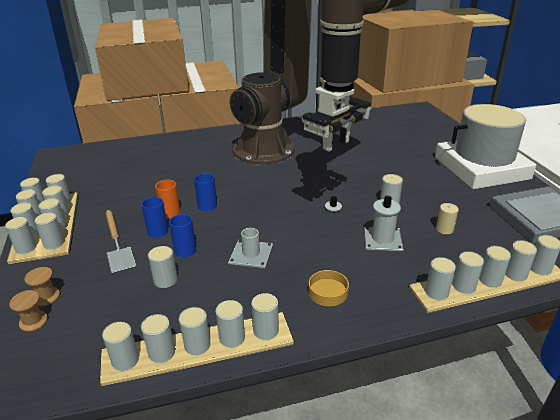

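The scene view shows the cover seated, knob up, at (386,207). Its flange plane is at z = 0.1125 with a slope under 0.6 %, and everything else is unmoved. I hand in.

```bash
python3 -m inch '0.4 0 0 0 0 0 0; 0.4 0 0 0 0 0 0'; python3 -c "
from station import arm
print(arm.job_done())"
```

```text
t: 18.7
eef_pos: [0.4826, 0.094, 0.2244]
ee_rot: [-3.142, -0.001, -2.629]
force: [0.1, -0.1, -0.4]
width: 0.0526
the job is handed in; nothing more can be done
None
```

The wide candle mould is made up and handed in at 18.7 s of the 58 s allowed. The aluminium tube is over the plug of the free base, and the larger cover sits on its rim, knob up.

- **Tube:** it met the plate within 0.1 mm of the expected height, pressing about 6 N when I released it. Both cameras then put its rim at about (0.640, 0.182), z ≈ 0.108 m, which is fully home.
- **Cover:** it met the rim within 0.1 mm of the expected height, and I eased the 9 N load before opening. In the last scene view the flange top is at 0.1125 m (0.112 m expected) with a slope of 0.5 % or less, so it is seated and level.
- **Other objects:** by eye in the last scene view, the small cover, filled moulds, candle, tin and scraper look unmoved. I did not re-measure their positions.

**Checks that disagreed or were limited:**
- The arm hid most of the cover in the final top view. Its fit there gave a slope of 3–5 % from only 30 pixels, so I relied on the scene view.
- The scene view puts the flange centre about 1–2 mm from the tube axis, within the 2 mm clearance.

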